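Centre-punch the drill spot of a bracket blank through a drilling jig

TASK

Take the spring-loaded centre punch out of the tool block, set its point through the red-ringed guide hole of the drilling jig onto the aluminium bracket blank, and press it straight down by feel until its hidden spring snaps: stop there, before the punch goes solid on its stop, so that it never bears on the jig with more than 18 N. Then hang the punch back upright in its own hole of the tool block and let go, leaving the other tools, the solder reel and the finished sample bracket alone.

Things in the scene. Friction and masses are not known exactly. Their poses are not given: they have to be found in the camera images.
- punch_grip (a point): Grip place on the axis of the upright spring-loaded centre punch: steel barrel with a dark knurled band, 14 mm diameter, 88 mm long, under a dark 12 mm cap; 136 mm over all, 0.17 kg. It lies 62 mm above the barrel's flat foot (the shoulder, which hangs on the block's step), 38 mm below the top, 98 mm above the point's end, 42 mm above the block's top. z up along the axis.
- punch_point (a point): End of the punch's cone-ended point, 4.5 mm diameter, 24 mm long, below a nose 8 mm diameter, 12 mm long under the shoulder. z up along the axis. Pressed, it goes into the barrel against a spring: about 5 N at first, rising 0.6 N per mm until the spring snaps after 5 to 13 mm (hidden setting, varies) at 8 to 14 N and the push falls at once to about 5 N. 2 mm beyond the snap it is solid.
- punch_hammer (a point): The hammer, hidden inside the punch's barrel (never visible): 75.6 mm above the point's end at rest, 74 to 75 mm while it is being raised; when the spring snaps it drops and lies at least 4 mm nearer the point's end while the punch stays pressed. Letting the point out again re-arms it. z up along the axis.
- tool_block: Fixed wooden block 56 x 156 x 60 mm (x, y, z); three holes along its y axis at -50, 0, +50 mm, each 17 mm wide in the top 20 mm (mouth chamfered 2 mm) and 11 mm below: a tool hangs by its shoulder on the step 40 mm above the bench. Punch, scriber and screwdriver hang in them in any order. Origin at the centre of its underside.
- jig: Drilling jig fixed to the bench: dark steel base 100 x 110 x 14 mm (x, y, z); on it the aluminium bracket blank 44 x 150 x 4 mm; over that a grey guide plate 74 x 86 x 6 mm, its top 24 mm above the bench, with two 7 mm guide holes (1 mm chamfer) at y = -26 (steel ring) and +26 mm (double red ring). Brass nuts at x = -29, +29 mm rise to 40 mm. Origin at the centre of its underside.
- drill_spot (a point): The spot to punch: on the blank's top face (18 mm above the bench), on the axis of the red-ringed guide hole, 6 mm below the guide plate's top. Axes as the jig's, z up.
- scriber: Scriber hanging in the tool block: slim aluminium handle, 9 mm diameter on a 14 mm collar, rising 62 mm above the block. Leave it alone. Origin at its shoulder, 40 mm above the bench.
- driver: Small screwdriver with a yellow handle, 15 mm diameter, hanging in the tool block and rising 64 mm above it. Leave it alone. Origin at its shoulder, 40 mm above the bench.
- reel: Solder reel standing on the bench: green flanges 52 mm diameter, 40 mm high, 0.25 kg. Leave it alone. Origin at the centre of its underside.
- sample: Finished sample bracket, bent aluminium angle 44 x 64 x 40 mm with two holes, lying on the bench. Leave it alone. Origin under the centre of its foot.
Not all that is in view belongs to the job. What is shaped like the part that bears punch_grip but blue or purple is not meant.

How it is judged:
By the outcome, as a careful person would: the job done as asked, in the order asked, and still so for the second after the job is handed in, with the robot touching nothing.
It also fails if it takes over 72 s, if anything falls off the work surface, if the arm or the gripper's body presses on something with over 40 N, if the wrist force passes 120 N, or if a joint passes its speed limit or range.

ROBOT

A 6-joint arm with a two-finger parallel gripper is mounted at the origin on the work surface. World frame = base frame: x ahead of the robot, y to its left, z up, the work surface at z = 0. Lengths are in mm, angles in rad, forces in N, time in s.
With the tool pointing down it reaches from about 325 to 775 mm from the base axis. Payload 9.3 kg.
Tool frame: the origin (TCP) lies between the finger pads; the fingertips stand 22 mm ahead of it and the grasp point (between the pads) lies 3 mm ahead of it; x points along the fingers, z is the direction in which the jaws open and shut, and the axes are right-handed (so a half turn about x gives the same grasp; the last joint's range is limited). The gripper opens to 85 mm and grips with 20 to 120 N. Pads are 22 mm wide; open, the fingers measure 114 mm over their backs; the gripper's body (76 mm by 85 mm) begins 54 mm behind the grasp point. The pads swing forward as they close: fully open they stand 13 mm farther back than shut.
Start: joints at [-1.429, 0.259, 0.021, 1.334, 0, 1.418], TCP at [159.795, -526.272, 253.279] pointing down, gripper open.
Joint ranges: [-3.04, 3.04], [-0.91, 1.82], [-1.04, 1.36], [-1.92, 1.95], [-1.52, 1.45], [-3.14, 3.14]. Speed limits (rad/s): [2.22, 2.22, 2.79, 3.14, 3.14, 3.14].

INTERFACE

Orientations are given as a unit quaternion [x, y, z, w].
In Python, from bench import ctrl, imaging, ticket gives the robot as it stands. The module is installed in compiled form; this text tells all that it offers.
- The arm moves only by the shell command python3 -m handwheel 'ROWS' [FORCE]. ROWS is JSON, a list of rows, each an object with "slide": the shift along the tool's x, y, z in m, a list of three; "yaw": the turn about the tool's x in rad; "gripper": the opening in per cent of the stroke, from 0 (shut) to 100 (fully open). In form: [{"slide": [dx, dy, dz], "yaw": yaw, "gripper": gripper}, ...]. A call has 1 to 10 rows; each row shifts and turns the commanded pose from where the row before left it, along the tool's axes as they then stand; what a row does not reach is not made up. A row lasts 1/8 s, in which the tool goes at most 62.5 mm and 10.7 degrees, less where a joint would pass 70% of its speed; a pose out of reach is approached as far as the arm can. A call with a gripper value outside its range is refused whole. The fingers move at their own pace and stop on an object; FORCE is the grip in N (left out, the last holds). Time passes only in rows, so rows that do not move let the fingers close. It gives the time, the measured TCP pose, the force and the opening at its end, in the units of the state.
- ctrl.get_state(): the state, without advancing time (a new reading comes with each control period).
- imaging.grab_frame(name): name is "side" or "top"; returns the picture (420x560x3 uint8, blue, green, red); there is no depth.
- imaging.camera_model(name): a dict with "mtx" (3x3 intrinsics, pixels), "origin" and "rotation" of the camera in the world. Camera axes: x right, y up, looking along -z (the intrinsics and any distortion apply to the point x, -y, -z); pixel columns grow to the right and rows downward; lengths in mm; the calibration is good to about 2 mm. A picture is of the moment at which its call begins. camera_model takes no time and is no camera call.
- ticket.finish_job(): hands the job in, once; it reports no verdict.
The state is a dict: "time_s": time; "qpos": joint angles; "qvel": joint speeds; "joint_torque": joint torques, N m; "tool_pos": TCP position; "tcp_rot": TCP orientation; "ft_force": force on the tool from outside, world axes, zero at the start; "ft_torque": the same for the moment, N m; "opening": finger opening in mm.
Only numpy, scipy, OpenCV 4.12 (cv2) and the standard library are available. Lean on these libraries where they do the work, as an engineer would, in place of code of your own. Each camera call takes 0.05 s, during which the arm holds its last target.

## Working session

There is one attempt and no reset: what is moved stays moved. The work goes in short steps, Python scripts to look and compute and a shell command to move; the robot and the scene stay as the last step left them, time stands still between calls to the robot, and variables do not carry over. Pictures are saved under pics/ and viewed, and the job is handed in when it is done.

```bash
mkdir -p pics; ls
python3 - <<'E'
from bench import ctrl, imaging
import cv2
print(ctrl.get_state())
for n in("side","top"):
    print(n,imaging.camera_model(n)); cv2.imwrite(f"pics/{n}0.png",imaging.grab_frame(n))
E
```

```text
pics
{'time_s': 0.0, 'qpos': array([-1.42861408e+00,  2.59173549e-01,  2.07356989e-02,  1.33369406e+00,
       -3.32326709e-05,  1.41819842e+00]), 'qvel': array([-0.00142769, -0.00050777, -0.00095473,  0.00069836, -0.00029776,
       -0.00049044]), 'joint_torque': array([ 1.94006850e-05, -5.55640268e+01,  3.44527888e+01,  1.35760044e-02,
       -6.13678299e-05, -1.00846171e-05]), 'tool_pos': array([ 159.74118686, -526.01541956,  252.66602007]), 'tcp_rot': array([ 0.42147763,  0.56834775, -0.4208229 ,  0.56766675]), 'ft_force': array([ 0.35130271, -0.59531753,  0.63087605]), 'ft_torque': array([-0.02417373, -0.02307599, -0.03866907]), 'opening': 85.53665624567141}
side {'mtx': array([[379.27202585,   0.        , 278.48430561],
       [  0.        , 379.27202585, 206.27203894],
       [  0.        ,   0.        ,   1.        ]]), 'origin': array([ 348.86619839, -561.46181106,  627.10614787]), 'rotation': array([ 0.3971928 , -0.07012124, -0.16955632,  0.89920606])}
top {'mtx': array([[438.57429212,   0.        , 283.89572013],
       [  0.        , 438.57429212, 208.71778712],
       [  0.        ,   0.        ,   1.        ]]), 'origin': array([443.58719532, -16.76682334, 935.73032886]), 'rotation': array([ 0.04124728, -0.0472251 , -0.69863158,  0.71272882])}
```

View pics/side0.png

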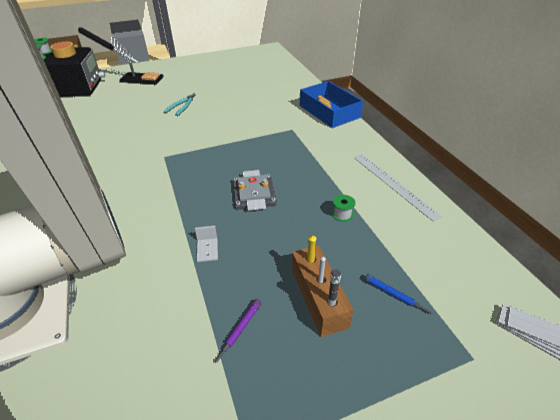

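View pics/top0.png

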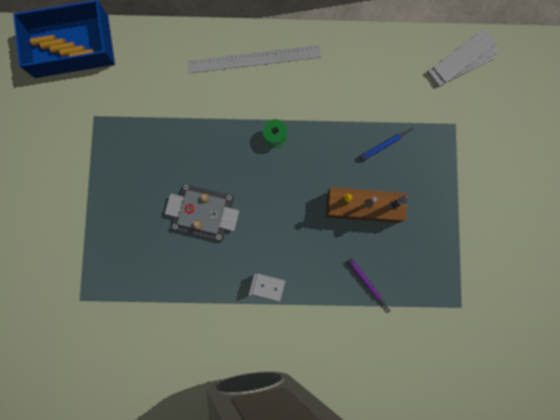

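```bash
cat > h.py <<'E'
import numpy as np, cv2
from scipy.spatial.transform import Rotation as R
from bench import ctrl, imaging
def proj(n,P):
    m=imaging.camera_model(n); c=(np.atleast_2d(P)-m["origin"])@R.from_quat(m["rotation"]).as_matrix()
    c=c*[1,-1,-1]; u=c@np.array(m["mtx"]).T; return u[:,:2]/u[:,2:]
def ray(n,uv):
    m=imaging.camera_model(n); K=np.array(m["mtx"])
    d=np.linalg.inv(K)@[uv[0],uv[1],1]; d=R.from_quat(m["rotation"]).as_matrix()@(d*[1,-1,-1]); return np.array(m["origin"]),d/np.linalg.norm(d)
def atz(n,uv,z):
    o,d=ray(n,uv); return o+d*(z-o[2])/d[2]
def tri(a,b):
    o1,d1=ray("side",a);o2,d2=ray("top",b)
    t=np.linalg.lstsq(np.c_[d1,-d2],o2-o1,rcond=None)[0]
    p,q=o1+t[0]*d1,o2+t[1]*d2; return (p+q)/2,np.linalg.norm(p-q)
def crop(n,name,x,y,w,h,s,img=None):
    im=imaging.grab_frame(n) if img is None else cv2.imread(img)
    cv2.imwrite(name,cv2.resize(im[y:y+h,x:x+w],None,fx=s,fy=s,interpolation=cv2.INTER_CUBIC))
E
python3 - <<'E'
from h import *
crop("top","pics/tb.png",320,180,100,50,8,"pics/top0.png")
crop("top","pics/tj.png",160,180,90,65,8,"pics/top0.png")
crop("side","pics/sb.png",280,230,80,105,5.5,"pics/side0.png")
crop("side","pics/sj.png",220,165,70,50,8,"pics/side0.png")
E
```

```text
(no output)
```

View pics/tb.png

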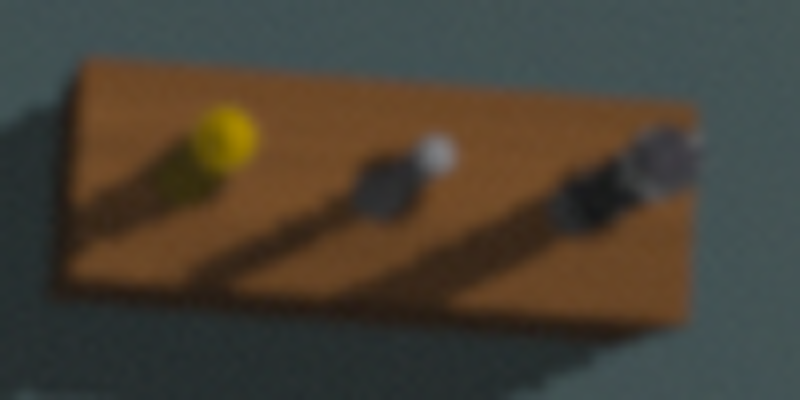

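View pics/tj.png

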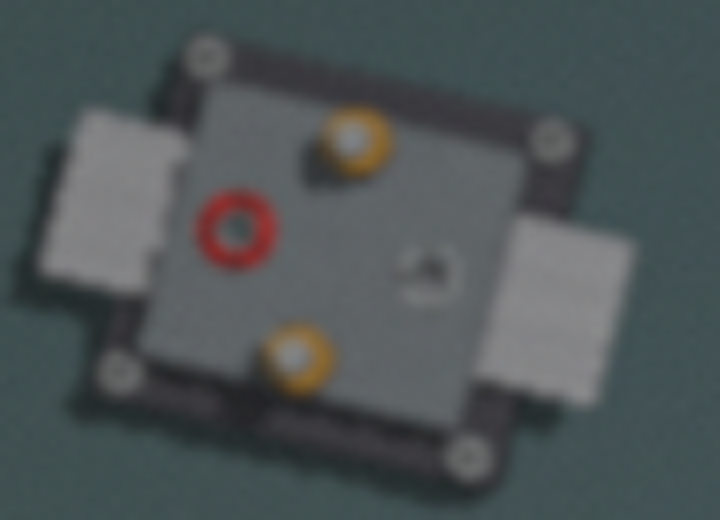

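View pics/sb.png

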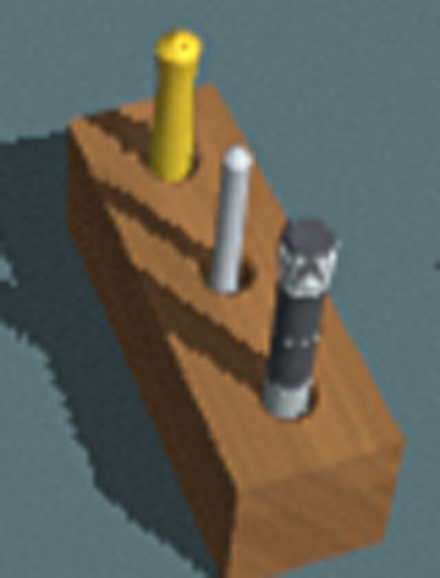

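View pics/sj.png

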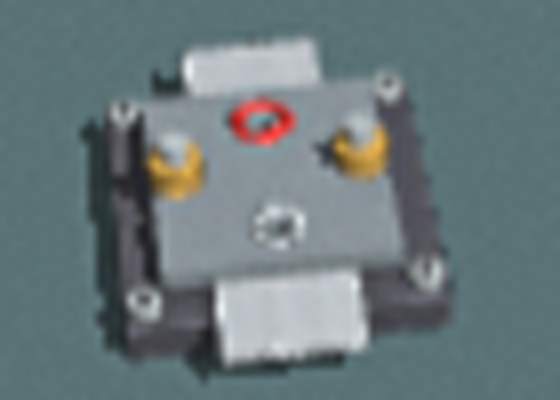

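```bash
cat > fit.py <<'E'
from h import *
from scipy.optimize import least_squares
def px(uv,x,y,s): return (np.array(uv,float)+.5)/s-.5+[x,y]
def fit(obs,x0):
    def pose(p,M):
        c,s=np.cos(p[2]),np.sin(p[2]); M=np.array(M,float); return np.c_[c*M[:,0]-s*M[:,1]+p[0],s*M[:,0]+c*M[:,1]+p[1],M[:,2]]
    f=lambda p:np.concatenate([(proj(n,pose(p,M))-uv).ravel() for n,M,uv in obs])
    r=least_squares(f,x0,loss="soft_l1"); return r.x,f(r.x).reshape(-1,2),pose
JM=[(0,26,24),(0,-26,24),(29,0,40),(-29,0,40),(37,43,24),(37,-43,24),(-37,-43,24),(-37,43,24)]
JT=px([(237,230),(432,275),(354,138),(296,355),(208,85),(527,155),(457,427),(138,352)],160,180,8)
JS=px([(263,121),(278,226),(361,122),(175,150)],220,165,8)
BM=[(28,78,60),(28,-78,60),(-28,-78,60),(-28,78,60)]
BT=px([(82,58),(697,103),(690,325),(65,280)],320,180,8)
BS=px([(212,88),(402,440),(240,490),(70,125)],280,230,5.5)
if __name__=="__main__":
  np.set_printoptions(precision=2,suppress=True)
  for nm,o in dict(jT=[("top",JM,JT)],jS=[("side",JM[:4],JS)],j=[("top",JM,JT),("side",JM[:4],JS)],bT=[("top",BM,BT)],bS=[("side",BM,BS)],b=[("top",BM,BT),("side",BM,BS)]).items():
    x,r,pose=fit(o,[450,0,-.1]); print(nm,x,"rms",np.sqrt((r**2).mean()))
    print(pose(x,[(0,26,24)] if nm[0]=='j' else [(0,-50,60),(0,0,60),(0,50,60)]))
  print("cap",tri(px((311,235),280,230,5.5),px((664,160),320,180,8)))
  print("cap@140",atz("top",px((664,160),320,180,8),140),atz("side",px((311,235),280,230,5.5),140))
E
python3 fit.py
```

```text
jT [549.54 149.11  -0.21] rms 0.2298885345390012
[[554.91 174.55  24.  ]]
jS [550.36 148.13   6.08] rms 0.3144706348391447
[[555.6 173.6  24. ]]
j [549.78 148.97  -0.21] rms 0.31305276112508346
[[555.14 174.41  24.  ]]
bT [ 568.07 -191.73   -6.34] rms 0.24104570124310748
[[ 565.42 -241.66   60.  ]
 [ 568.07 -191.73   60.  ]
 [ 570.73 -141.8    60.  ]]
bS [ 568.51 -192.78  288.97] rms 0.5500170083613284
[[ 565.81 -242.71   60.  ]
 [ 568.51 -192.78   60.  ]
 [ 571.21 -142.85   60.  ]]
b [ 568.34 -192.23   37.65] rms 0.4745119320927283
[[ 565.67 -242.15   60.  ]
 [ 568.34 -192.23   60.  ]
 [ 571.01 -142.3    60.  ]]
cap (array([ 566.38, -241.2 ,  137.97]), np.float64(1.6884259710186995))
cap@140 [ 565.25 -240.33  140.  ] [ 566.34 -242.65  140.  ]
```

```bash
cat > st.py <<'E'
from h import *
import sys
np.set_printoptions(precision=2,suppress=True)
def info(target=None):
    s=ctrl.get_state(); A=R.from_quat(s["tcp_rot"]).as_matrix()
    print("t",s["time_s"],"tcp",s["tool_pos"],"F",s["ft_force"],"T",s["ft_torque"],"open",s["opening"]);print("axes x,y,z:",A[:,0].round(4),A[:,1].round(4),A[:,2].round(4))
    if target is not None: print("delta tool mm",A.T@(np.array(target)-s["tool_pos"]))
    return s,A
if __name__=="__main__":
    s,A=info([float(v) for v in sys.argv[1:4]] if len(sys.argv)>3 else None)
    # yaw needed so z axis // block x
    bx=R.from_euler("z",-0.0534).as_matrix()[:,0]; b=A.T@bx
    # turn about x by th: z -> (-sin th) y + cos th z
    th=np.arctan2(-b[1],b[2]); th=(th+np.pi/2)%np.pi-np.pi/2; print("yaw needed",th,"q6",s["qpos"])
E
python3 st.py 565.6 -242 200
```

```text
t 0.1 tcp [ 159.75 -526.05  252.71] F [-0.11  0.7  -0.98] T [-0.02  0.06  0.02] open 85.1706986942678
axes x,y,z: [-0.  0. -1.] [0.96 0.29 0.  ] [ 0.29 -0.96 -0.  ]
delta tool mm [  52.98  470.86 -153.83]
yaw needed -1.222652142964929 q6 [-1.43  0.26  0.02  1.33 -0.    1.42]
```

```bash
python3 -m handwheel '[{"slide":[0,0.050,-0.0164],"yaw":0,"gripper":100},{"slide":[0,0.050,-0.0164],"yaw":0,"gripper":100},{"slide":[0,0.050,-0.0164],"yaw":0,"gripper":100},{"slide":[0,0.050,-0.0164],"yaw":0,"gripper":100},{"slide":[0,0.050,-0.0164],"yaw":0,"gripper":100},{"slide":[0,0.050,-0.0164],"yaw":0,"gripper":100},{"slide":[0,0.050,-0.0164],"yaw":0,"gripper":100},{"slide":[0,0.050,-0.0164],"yaw":0,"gripper":100},{"slide":[0,0.050,-0.0164],"yaw":0,"gripper":100}]' 30
python3 -m handwheel '[{"slide":[0,0,0],"yaw":-0.175,"gripper":100},{"slide":[0,0,0],"yaw":-0.175,"gripper":100},{"slide":[0,0,0],"yaw":-0.175,"gripper":100},{"slide":[0,0,0],"yaw":-0.175,"gripper":100},{"slide":[0,0,0],"yaw":-0.175,"gripper":100},{"slide":[0,0,0],"yaw":-0.175,"gripper":100},{"slide":[0,0,0],"yaw":-0.172,"gripper":100},{"slide":[0,0,0],"yaw":0,"gripper":60}]'
python3 st.py 565.6 -242 105; python3 -c "
from h import *
crop('top','pics/t1.png',0,0,560,420,1);crop('side','pics/s1.png',0,0,560,420,1)"
```

```text
time_s: 1.23
tool_pos: [548.7, -253.0, 253.0]
tcp_rot: [0.421, 0.568, -0.421, 0.568]
ft_force: [0.1, -1.3, 0.4]
opening: 85.6
time_s: 2.22
tool_pos: [547.4, -254.2, 252.9]
tcp_rot: [0.02, 0.707, -0.019, 0.707]
ft_force: [0.5, -0.4, 1.0]
opening: 69.4
t 2.225 tcp [ 547.43 -254.23  252.93] F [ 0.51 -0.4   0.96] T [ 0.04  0.02 -0.  ] open 69.36468240000951
axes x,y,z: [-0.  0. -1.] [0.06 1.   0.  ] [ 1.   -0.06 -0.  ]
delta tool mm [147.93  13.16  17.56]
yaw needed -0.0016975354334838322 q6 [-0.57  0.35  0.16  1.38 -0.    1.05]
```

```bash
python3 -m handwheel '[{"slide":[0.02,0.0132,0.0176],"yaw":0,"gripper":55},{"slide":[0.04,0,0],"yaw":0,"gripper":55},{"slide":[0.027,0,0],"yaw":0,"gripper":55},{"slide":[0,0,0],"yaw":0,"gripper":55}]'
python3 st.py 565.6 -242 105; python3 -c "
from h import *
crop('top','pics/t2.png',300,130,140,105,5);crop('side','pics/s2.png',250,160,140,170,3.5)"
```

```text
time_s: 2.82
tool_pos: [565.3, -240.8, 163.4]
tcp_rot: [0.02, 0.708, -0.019, 0.705]
ft_force: [-0.6, 0.4, 0.5]
opening: 47.0
t 2.825 tcp [ 565.25 -240.77  163.36] F [-0.57  0.44  0.45] T [-0.04 -0.    0.01] open 46.99846630731318
axes x,y,z: [-0.  0. -1.] [0.05 1.   0.  ] [ 1.   -0.05 -0.  ]
delta tool mm [58.35 -1.35  0.67]
yaw needed -0.0015771869279126438 q6 [-0.54  0.41  0.01  1.18  0.    1.09]
```

View pics/s2.png

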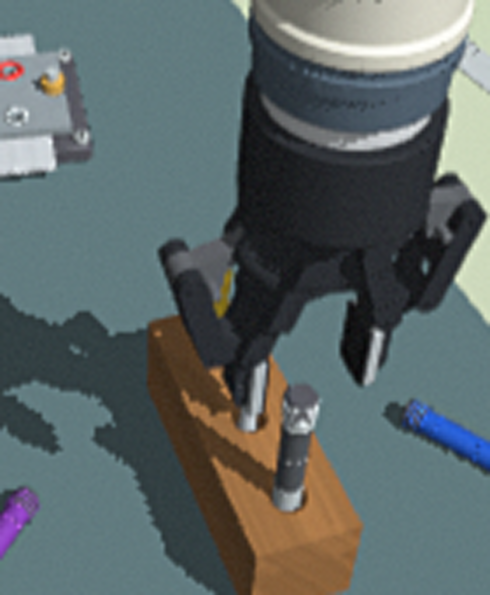

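View pics/t2.png

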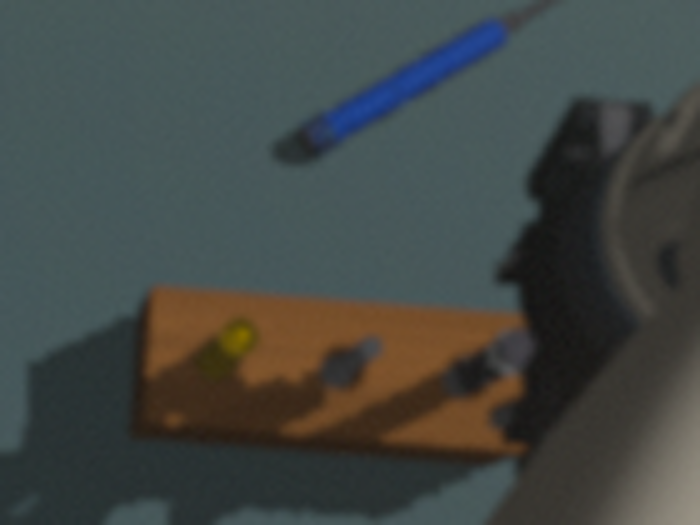

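Run:
```python
from h import *
from fit import px
P=np.array([[565+d,-241+e,z] for d in(-23.5,23.5) for e in (-11,0,11) for z in (150,)])
print((proj("side",P)-[250,160]+.5)*3.5)
print((proj("side",[[565.6,-242,140],[565.3,-241,160]])-[250,160]+.5)*3.5)
print((proj("top",[[565.6,-242,140],[565.3,-241,160],[541,-230,150],[541,-252,150],[589,-230,150]])-[300,130]+.5)*5)
```

```text
[[264.95351718 413.22296389]
 [253.98633746 394.60089106]
 [243.2963808  376.44953796]
 [358.89802371 382.10944358]
 [346.97459815 364.25445966]
 [335.346543   346.84178436]]
[[301.11442984 394.28286652]
 [303.63396263 365.00348877]]
[[519.83610843 349.47555789]
 [532.69064122 342.11101445]
 [495.48099227 412.03803019]
 [556.15685909 413.27679146]
 [493.72800309 281.28034249]]
```

```bash
python3 -m handwheel '[{"slide":[0.010,-0.0013,0.0004],"yaw":0,"gripper":50},{"slide":[0.02,0,0],"yaw":0,"gripper":50},{"slide":[0.020,0,0],"yaw":0,"gripper":50},{"slide":[0.008,0,0],"yaw":0,"gripper":50},{"slide":[0,0,0],"yaw":0,"gripper":50},{"slide":[0,0,0],"yaw":0,"gripper":50}]'
python3 st.py 565.6 -242 105; python3 -c "
from h import *
crop('side','pics/s3.png',250,160,140,170,3.5)"
```

```text
time_s: 3.68
tool_pos: [566.5, -243.7, 109.2]
tcp_rot: [0.019, 0.706, -0.019, 0.707]
ft_force: [0.3, 0.7, 0.1]
opening: 42.7
t 3.675 tcp [ 566.53 -243.66  109.17] F [0.35 0.66 0.12] T [ 0.04 -0.05 -0.  ] open 42.72712417362641
axes x,y,z: [ 0. -0. -1.] [ 0.05  1.   -0.  ] [ 1.   -0.05  0.  ]
delta tool mm [ 4.16  1.61 -1.03]
yaw needed -0.0007151890157088836 q6 [-0.54  0.44 -0.08  1.05  0.    1.08]
```

View pics/s3.png

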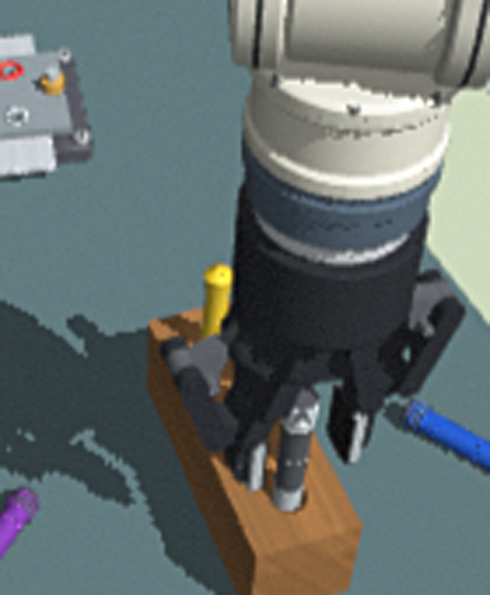

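```bash
python3 -m handwheel '[{"slide":[0.004,0.001,-0.0005],"yaw":0,"gripper":40},{"slide":[0,0,0],"yaw":0,"gripper":40}]'
python3 - <<'E'
from h import *
for i in range(6):
    s=ctrl.get_state(); print(s["tool_pos"],s["ft_force"]); imaging.grab_frame("top")
E
```

```text
time_s: 3.98
tool_pos: [565.5, -242.2, 104.1]
tcp_rot: [0.019, 0.707, -0.019, 0.707]
ft_force: [-0.3, -0.1, -0.5]
opening: 33.8
[ 565.53805263 -242.19999059  104.14108801] [-0.27569092 -0.13788654 -0.50046671]
[ 565.59801277 -242.28556529  104.22594007] [-0.78371342 -0.68762799  0.23511559]
[ 565.65697549 -242.30058819  104.29557386] [ 0.65087572 -0.015945    0.1235618 ]
[ 565.69380527 -242.33957104  104.34167596] [ 0.73281196  0.04589864 -0.47224192]
[ 565.69428007 -242.3606677   104.35765635] [ 0.18542175  0.03609655 -0.45649593]
[ 565.72169819 -242.36583319  104.36325667] [-0.82649272  0.28451057  1.20575288]
```

```bash
python3 -m handwheel '[{"slide":[0,0,0],"yaw":0,"gripper":20},{"slide":[0,0,0],"yaw":0,"gripper":12},{"slide":[0,0,0],"yaw":0,"gripper":8},{"slide":[0,0,0],"yaw":0,"gripper":0},{"slide":[0,0,0],"yaw":0,"gripper":0},{"slide":[0,0,0],"yaw":0,"gripper":0}]' 60
python3 st.py 565.6 -242 105; python3 -c "
from h import *
crop('side','pics/s4.png',290,230,70,105,5.5)"
```

```text
time_s: 5.03
tool_pos: [565.8, -242.4, 104.4]
tcp_rot: [0.019, 0.707, -0.019, 0.707]
ft_force: [0.0, 0.8, 2.5]
opening: 12.0
t 5.025 tcp [ 565.75 -242.4   104.38] F [0.02 0.78 2.47] T [ 0.04 -0.12  0.  ] open 12.002231202951268
axes x,y,z: [ 0. -0. -1.] [ 0.05  1.   -0.  ] [ 1.   -0.05  0.  ]
delta tool mm [-0.62  0.39 -0.17]
yaw needed -0.0006123381011626794 q6 [-0.54  0.44 -0.09  1.04  0.    1.08]
```

View pics/s4.png

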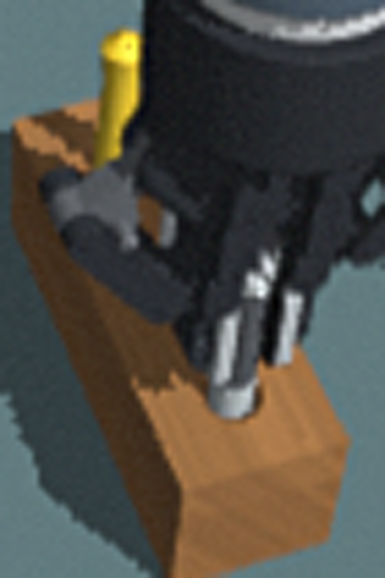

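```bash
python3 -m handwheel '[{"slide":[0,0,0],"yaw":0,"gripper":0},{"slide":[-0.006,0,0],"yaw":0,"gripper":0},{"slide":[-0.012,0,0],"yaw":0,"gripper":0},{"slide":[-0.016,0,0],"yaw":0,"gripper":0},{"slide":[-0.02,0,0],"yaw":0,"gripper":0},{"slide":[-0.024,0,0],"yaw":0,"gripper":0},{"slide":[-0.026,0,0],"yaw":0,"gripper":0},{"slide":[-0.026,0,0],"yaw":0,"gripper":0},{"slide":[-0.020,0,0],"yaw":0,"gripper":0},{"slide":[0,0,0],"yaw":0,"gripper":0}]'
python3 -m handwheel '[{"slide":[0,0,0],"yaw":0,"gripper":0}]'
python3 st.py 555.2 174.3 180; python3 -c "
from h import *
crop('side','pics/s5.png',250,100,180,200,3)"
```

```text
time_s: 6.32
tool_pos: [566.1, -242.6, 256.6]
tcp_rot: [0.018, 0.706, -0.02, 0.708]
ft_force: [-0.0, -0.2, -1.8]
opening: 11.7
time_s: 6.45
tool_pos: [565.4, -242.2, 253.9]
tcp_rot: [0.019, 0.707, -0.019, 0.707]
ft_force: [-0.4, -0.0, -2.5]
opening: 11.9
t 6.45 tcp [ 565.43 -242.24  253.86] F [-0.35 -0.03 -2.47] T [-0.03  0.02  0.04] open 11.899822904008268
axes x,y,z: [-0.  0. -1.] [0.05 1.   0.  ] [ 1.   -0.05 -0.  ]
delta tool mm [ 73.99 415.36 -32.67]
yaw needed -0.0006391020507841016 q6 [-0.54  0.37  0.19  1.39  0.    1.08]
```

View pics/s5.png

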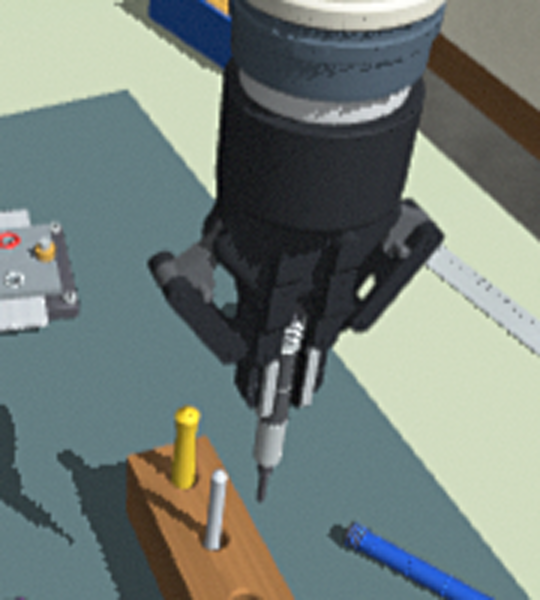

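Run:
```python
from h import *
for z in (289,251,213-0,189,177,153): print(z,(proj("side",[[565.4,-242.2,z]])-[250,100]+.5)*3)
crop('side','pics/s6.png',320,190,50,85,7)
```

```text
289 [[289.08708054 309.99374033]]
251 [[280.02167744 370.62953314]]
213 [[271.79179849 425.67675269]]
189 [[266.97374205 457.90330328]]
177 [[264.66548693 473.34253722]]
153 [[260.23685251 502.96435947]]
```

View pics/s6.png

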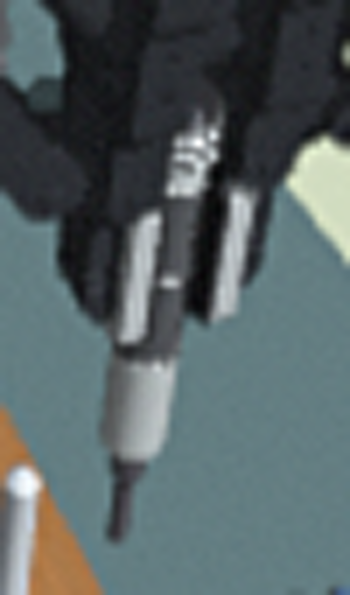

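```bash
python3 -m handwheel '[{"slide":[0,0.0415,-0.00325],"yaw":0,"gripper":0},{"slide":[0,0.0415,-0.00325],"yaw":0,"gripper":0},{"slide":[0,0.0415,-0.00325],"yaw":0,"gripper":0},{"slide":[0,0.0415,-0.00325],"yaw":0,"gripper":0},{"slide":[0,0.0415,-0.00325],"yaw":0,"gripper":0},{"slide":[0,0.0415,-0.00325],"yaw":0,"gripper":0},{"slide":[0,0.0415,-0.00325],"yaw":0,"gripper":0},{"slide":[0,0.0415,-0.00325],"yaw":0,"gripper":0},{"slide":[0,0.0415,-0.00325],"yaw":0,"gripper":0},{"slide":[0,0.0415,-0.00325],"yaw":0,"gripper":0}]'
python3 -m handwheel '[{"slide":[0.02,0,0],"yaw":0,"gripper":0},{"slide":[0.03,0,0],"yaw":0,"gripper":0},{"slide":[0.03,0,0],"yaw":0,"gripper":0},{"slide":[0.02,0,0],"yaw":0,"gripper":0},{"slide":[0,0,0],"yaw":0,"gripper":0},{"slide":[0,0,0],"yaw":0,"gripper":0},{"slide":[0,0,0],"yaw":0,"gripper":0}]'
python3 st.py 555.2 174.3 140; python3 -c "
from h import *
crop('side','pics/s7.png',220,130,80,90,6.5)
crop('top','pics/t7.png',120,140,140,120,5)"
```

```text
time_s: 7.8
tool_pos: [555.2, 175.1, 253.5]
tcp_rot: [0.019, 0.707, -0.019, 0.706]
ft_force: [0.6, 0.4, -1.6]
opening: 12.0
time_s: 8.68
tool_pos: [556.1, 173.9, 155.3]
tcp_rot: [0.019, 0.706, -0.019, 0.707]
ft_force: [-0.8, -1.0, -1.2]
opening: 11.8
t 8.675 tcp [556.08 173.86 155.25] F [-0.75 -0.98 -1.2 ] T [-0.07 -0.01 -0.04] open 11.848385257349861
axes x,y,z: [ 0.  0. -1.] [0.05 1.   0.  ] [ 1.   -0.05  0.  ]
delta tool mm [15.25  0.39 -0.92]
yaw needed -0.0006279279867695831 q6 [ 0.16  0.36 -0.09  1.12 -0.    1.78]
```

View pics/s7.png

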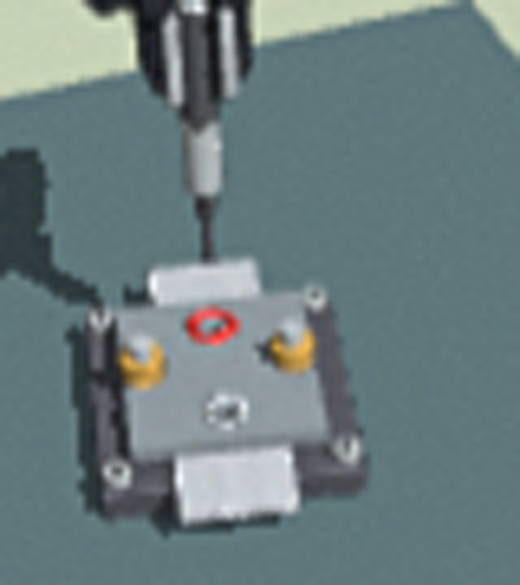

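View pics/t7.png

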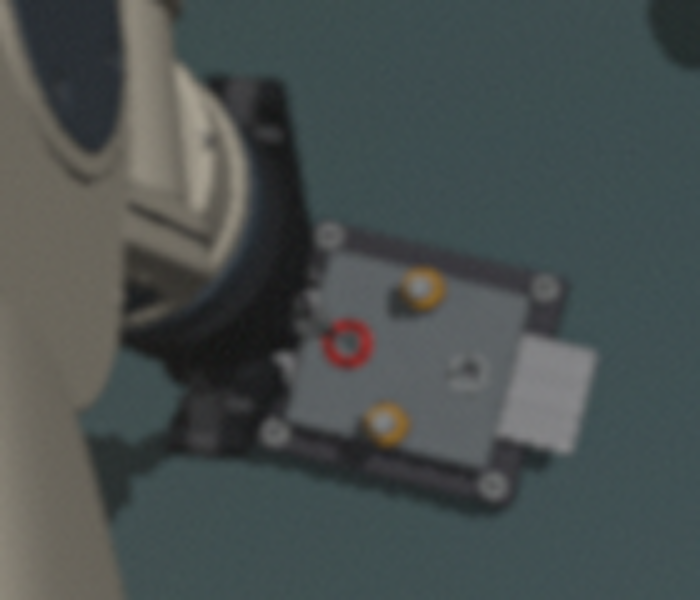

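```bash
cat >> h.py <<'E'
def avg(n,name,x,y,w,h,s,k=4):
    im=np.mean([imaging.grab_frame(n).astype(float) for _ in range(k)],0)
    c=cv2.resize(im[y:y+h,x:x+w],None,fx=s,fy=s,interpolation=cv2.INTER_CUBIC)
    cv2.imwrite(name,np.clip(c*1.4,0,255).astype(np.uint8))
E
python3 - <<'E'
from h import *
avg('side','pics/s8.png',232,145,40,45,13)
avg('top','pics/t8.png',170,190,40,36,16)
E
python3 st.py 555.2 174.3 140
```

```text
t 9.175 tcp [555.6  173.79 154.31] F [ 0.25 -0.45 -0.9 ] T [ 0.03 -0.   -0.01] open 11.754582524956474
axes x,y,z: [ 0. -0. -1.] [ 0.05  1.   -0.  ] [ 1.   -0.05  0.  ]
delta tool mm [14.31  0.48 -0.43]
yaw needed -0.0005569284198594371 q6 [ 0.16  0.36 -0.09  1.12 -0.    1.78]
```

View pics/s8.png

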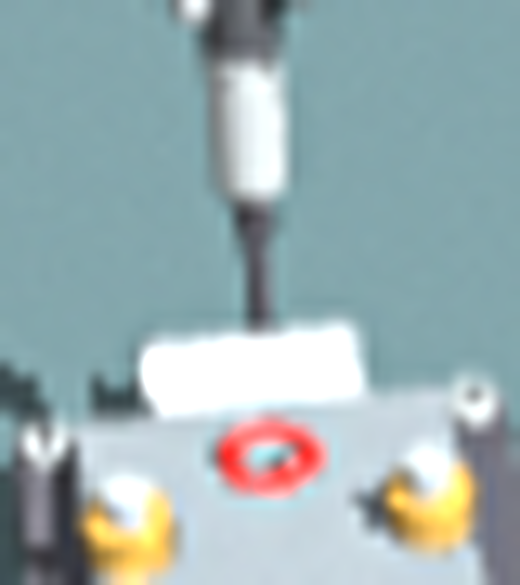

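View pics/t8.png

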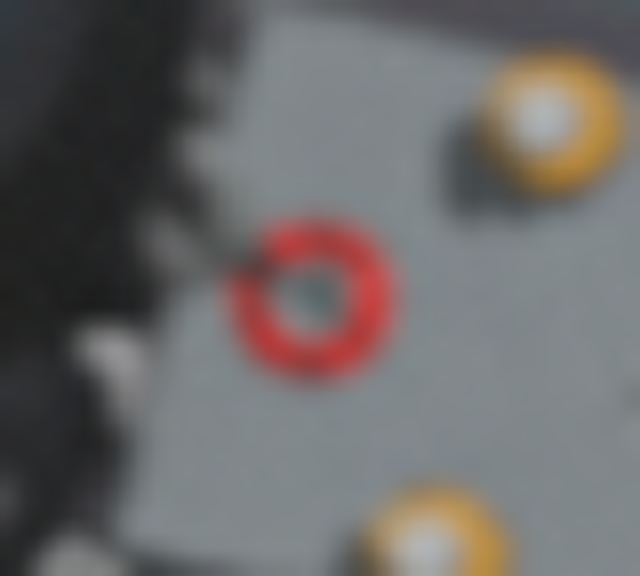

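Run:
```python
from h import *
from fit import px
np.set_printoptions(precision=1,suppress=True)
P=[[555.6,173.8,z] for z in (90,78,54)]+[[555.2,174.3,24]]
print((proj("side",P)-[232,145]+.5)*13-.5)
print((proj("top",P)-[170,190]+.5)*16-.5)
hs=px((270,457),232,145,13); ht=px((314,298),170,190,16)
print("hole",atz("side",hs,24),atz("top",ht,24),tri(hs,ht))
ts=px((259,328),232,145,13); tt=px((265,258),170,190,16)
print("tip", tri(ts,tt),atz("side",ts,54),atz("top",tt,54))
```

```text
[[248.9 183.1]
 [252.5 235.3]
 [259.7 337.1]
 [265.6 458.6]]
[[210.5 228.9]
 [231.9 242.2]
 [272.9 267.6]
 [317.3 300.5]]
hole [556.2 174.5  24. ] [555.5 174.7  24. ] (array([555.9, 174.7,  23.8]), np.float64(0.6846956376406383))
tip (array([556.2, 174.6,  55.5]), np.float64(0.786102441727146)) [556.4 176.6  54. ] [556.8 174.9  54. ]
```

```bash
python3 -m handwheel '[{"slide":[0.010,0.0006,0.0004],"yaw":0,"gripper":0},{"slide":[0.010,0,0],"yaw":0,"gripper":0},{"slide":[0,0,0],"yaw":0,"gripper":0},{"slide":[0,0,0],"yaw":0,"gripper":0},{"slide":[0,0,0],"yaw":0,"gripper":0},{"slide":[0,0,0],"yaw":0,"gripper":0}]'
python3 - <<'E'
from h import *
avg('side','pics/s9.png',232,150,40,45,13)
avg('top','pics/t9.png',170,190,40,36,16)
E
python3 st.py 555.2 174.3 140
```

```text
time_s: 9.93
tool_pos: [556.2, 174.4, 134.5]
tcp_rot: [0.019, 0.707, -0.019, 0.707]
ft_force: [-0.6, 0.0, -1.5]
opening: 12.0
t 10.325 tcp [556.04 174.37 134.29] F [-0.27 -1.35 -1.46] T [-0.04 -0.05  0.01] open 11.958326277382618
axes x,y,z: [-0.  0. -1.] [0.05 1.   0.  ] [ 1.   -0.05 -0.  ]
delta tool mm [-5.71 -0.12 -0.83]
yaw needed -0.000621982477196692 q6 [ 0.16  0.37 -0.12  1.08  0.    1.78]
```

View pics/s9.png

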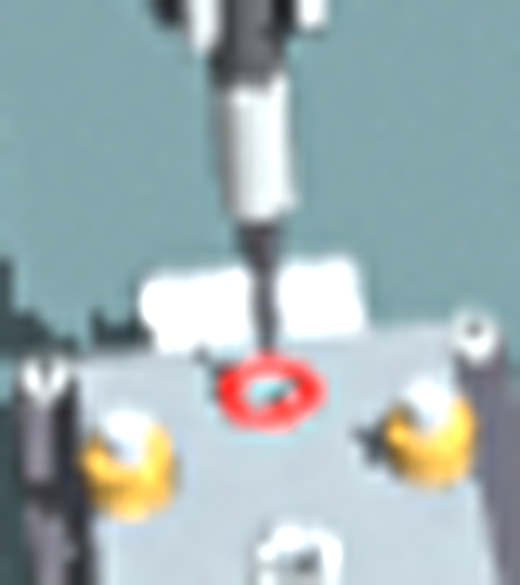

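View pics/t9.png

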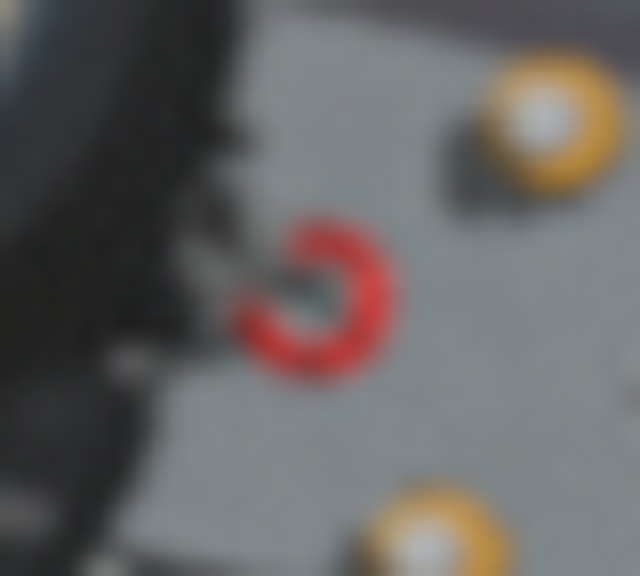

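Run:
```python
from h import *
np.set_printoptions(precision=1,suppress=True)
P=[[556.04,174.37,z] for z in (70,58,34,24)]+[[557,174.4,24],[556,175.4,24]]
print((proj("side",P)-[232,150]+.5)*13-.5)
print((proj("top",P)-[170,190]+.5)*16-.5)
```

```text
[[256.2 202.5]
 [259.8 253.2]
 [266.7 352.2]
 [269.6 392.4]
 [274.2 391.2]
 [267.7 389.4]]
[[241.4 247.2]
 [261.9 259.9]
 [301.2 284.3]
 [317.  294.1]
 [317.1 286.8]
 [309.1 294.2]]
```

```bash
cat > fz.py <<'E'
from h import *
F=[];
for i in range(4):
    s=ctrl.get_state(); F.append(s["ft_force"]); imaging.grab_frame("side")
s=ctrl.get_state(); F.append(s["ft_force"])
print("t %.2f"%s["time_s"],"tcp",s["tool_pos"].round(2),"F",np.mean(F,0).round(2),"Fz",np.array(F)[:,2].round(1))
E
python3 fz.py
python3 -m handwheel '[{"slide":[0.003,0.0004,-0.0002],"yaw":0,"gripper":0},{"slide":[0.003,0,0],"yaw":0,"gripper":0},{"slide":[0.002,0,0],"yaw":0,"gripper":0},{"slide":[0,0,0],"yaw":0,"gripper":0},{"slide":[0,0,0],"yaw":0,"gripper":0}]'; python3 fz.py
```

```text
t 10.53 tcp [556.07 174.37 134.28] F [-0.04 -0.31 -1.29] Fz [-1.5 -2.4 -1.  -0.9 -0.7]
time_s: 11.15
tool_pos: [555.9, 174.8, 126.3]
tcp_rot: [0.019, 0.707, -0.019, 0.707]
ft_force: [0.2, 0.3, -1.3]
opening: 11.9
t 11.35 tcp [555.91 174.78 126.34] F [ 0.03  0.15 -1.69] Fz [-1.3 -1.2 -2.3 -1.4 -2.2]
```

Tip about 26; continue through the plate (18 = TCP ~118.4).

```bash
python3 -m handwheel '[{"slide":[0.001,0,0],"yaw":0,"gripper":0},{"slide":[0.001,0,0],"yaw":0,"gripper":0},{"slide":[0.001,0,0],"yaw":0,"gripper":0},{"slide":[0,0,0],"yaw":0,"gripper":0}]'; python3 fz.py
python3 -m handwheel '[{"slide":[0.001,0,0],"yaw":0,"gripper":0},{"slide":[0.001,0,0],"yaw":0,"gripper":0},{"slide":[0,0,0],"yaw":0,"gripper":0}]'; python3 fz.py; python3 -c "
from h import *
avg('side','pics/s10.png',232,150,40,45,13,2)
avg('top','pics/t10.png',170,190,40,36,16,2)"
```

```text
time_s: 11.85
tool_pos: [555.8, 174.8, 123.1]
tcp_rot: [0.019, 0.707, -0.019, 0.707]
ft_force: [-0.2, 0.3, -1.5]
opening: 11.8
t 12.05 tcp [555.9  174.77 123.33] F [ 0.08  0.32 -1.35] Fz [-1.5 -1.6 -0.8 -1.6 -1.4]
time_s: 12.42
tool_pos: [555.8, 174.8, 121.1]
tcp_rot: [0.019, 0.707, -0.019, 0.707]
ft_force: [-0.4, 0.1, -1.4]
opening: 12.0
t 12.62 tcp [555.88 174.8  121.31] F [-0.02  0.1  -1.81] Fz [-1.4 -2.5 -1.4 -1.8 -2. ]
```

View pics/s10.png

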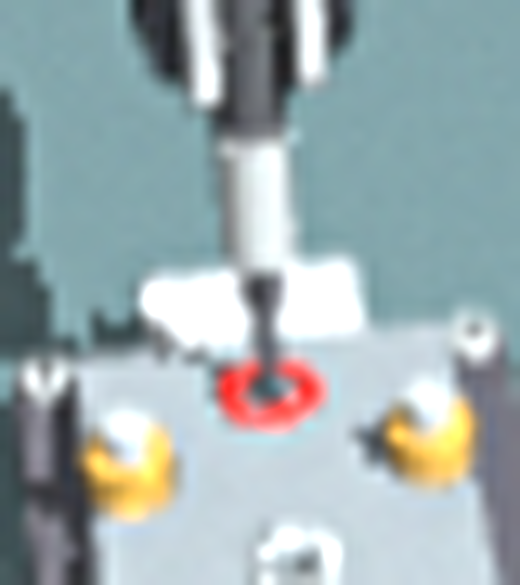

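View pics/t10.png

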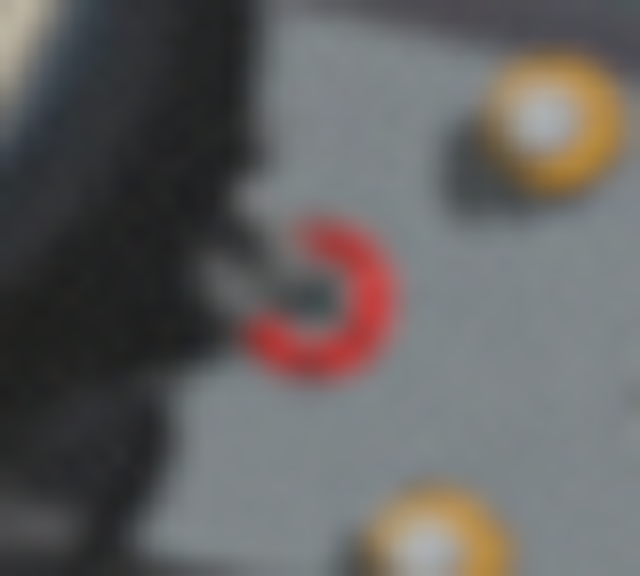

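```bash
for i in 1; do python3 -m handwheel '[{"slide":[0.001,0,0],"yaw":0,"gripper":0},{"slide":[0.001,0,0],"yaw":0,"gripper":0},{"slide":[0,0,0],"yaw":0,"gripper":0}]' >/dev/null; python3 fz.py;  python3 -m handwheel '[{"slide":[0.0005,0,0],"yaw":0,"gripper":0},{"slide":[0.0005,0,0],"yaw":0,"gripper":0},{"slide":[0,0,0],"yaw":0,"gripper":0}]' >/dev/null; python3 fz.py; python3 -m handwheel '[{"slide":[0.0005,0,0],"yaw":0,"gripper":0},{"slide":[0.0005,0,0],"yaw":0,"gripper":0},{"slide":[0,0,0],"yaw":0,"gripper":0}]' >/dev/null; python3 fz.py; done
```

```text
t 13.40 tcp [555.91 174.77 119.31] F [ 0.22  0.08 -1.29] Fz [-1.  -0.7 -2.1 -1.7 -0.9]
t 13.97 tcp [555.88 174.77 118.32] F [ 0.42  0.34 -1.43] Fz [-1.2 -1.7 -1.3 -1.6 -1.3]
t 14.55 tcp [555.9  174.8  117.33] F [0.36 0.4  0.43] Fz [ 0.7  0.4 -0.   0.7  0.4]
```

```bash
python3 -m handwheel '[{"slide":[0.0005,0,0],"yaw":0,"gripper":0},{"slide":[0.0005,0,0],"yaw":0,"gripper":0},{"slide":[0,0,0],"yaw":0,"gripper":0}]' >/dev/null; python3 fz.py;  python3 -m handwheel '[{"slide":[0.0005,0,0],"yaw":0,"gripper":0},{"slide":[0.0005,0,0],"yaw":0,"gripper":0},{"slide":[0,0,0],"yaw":0,"gripper":0}]' >/dev/null; python3 fz.py; python3 -m handwheel '[{"slide":[0.0005,0,0],"yaw":0,"gripper":0},{"slide":[0.0005,0,0],"yaw":0,"gripper":0},{"slide":[0,0,0],"yaw":0,"gripper":0}]' >/dev/null; python3 fz.py
```

```text
t 15.12 tcp [555.96 174.78 116.43] F [-0.84 -0.5   3.72] Fz [2.8 4.1 4.3 3.2 4.1]
t 15.70 tcp [555.99 174.79 115.39] F [-0.44  0.02  5.13] Fz [5.7 4.4 5.  4.7 5.9]
t 16.27 tcp [555.98 174.81 114.46] F [-0.72 -0.14  5.92] Fz [5.8 5.9 6.3 5.5 6.1]
```

```bash
python3 -m handwheel '[{"slide":[0.0004,0,0],"yaw":0,"gripper":0},{"slide":[0.0004,0,0],"yaw":0,"gripper":0}]' >/dev/null; python3 fz.py; python3 -m handwheel '[{"slide":[0.0003,0,0],"yaw":0,"gripper":0},{"slide":[0.0003,0,0],"yaw":0,"gripper":0}]' >/dev/null; python3 fz.py
```

```text
t 16.73 tcp [555.98 174.81 113.7 ] F [-0.76  0.18  5.8 ] Fz [5.9 6.  5.5 5.5 6. ]
t 17.18 tcp [555.99 174.81 113.13] F [-0.58  0.01  6.62] Fz [6.5 6.3 6.5 7.  6.8]
```

```bash
python3 -m handwheel '[{"slide":[0.0003,0,0],"yaw":0,"gripper":0},{"slide":[0.0003,0,0],"yaw":0,"gripper":0}]' >/dev/null; python3 fz.py
```

```text
t 17.62 tcp [555.99 174.79 112.56] F [-0.77 -0.23  6.58] Fz [6.9 6.7 6.  6.1 7.1]
```

```bash
python3 -m handwheel '[{"slide":[0.0003,0,0],"yaw":0,"gripper":0},{"slide":[0.0003,0,0],"yaw":0,"gripper":0}]' >/dev/null; python3 fz.py
```

```text
t 18.07 tcp [556.01 174.82 111.99] F [-0.66 -0.34  6.8 ] Fz [6.9 6.8 6.3 7.4 6.5]
```

```bash
python3 -m handwheel '[{"slide":[0.0003,0,0],"yaw":0,"gripper":0},{"slide":[0.0003,0,0],"yaw":0,"gripper":0}]' >/dev/null; python3 fz.py
```

```text
t 18.52 tcp [556.06 174.79 111.49] F [-1.21  0.06  7.66] Fz [7.4 7.3 8.1 7.5 8. ]
```

```bash
python3 -m handwheel '[{"slide":[0.0003,0,0],"yaw":0,"gripper":0},{"slide":[0.0003,0,0],"yaw":0,"gripper":0}]' >/dev/null; python3 fz.py
```

```text
t 18.98 tcp [556.08 174.83 111.03] F [-1.48  0.07  8.52] Fz [9.3 8.6 7.7 8.1 8.9]
```

```bash
python3 -c "
from h import *
avg('side','pics/s11.png',232,140,40,45,13,2)
crop('side','pics/s11b.png',200,70,110,150,4)"; python3 st.py
```

```text
t 19.125 tcp [556.08 174.82 111.01] F [-0.61 -0.12  7.32] T [-0.04  0.33  0.02] open 11.734214636058853
axes x,y,z: [ 0.  0. -1.] [0.05 1.   0.  ] [ 1.   -0.05  0.  ]
yaw needed -0.0006020656693173088 q6 [ 0.16  0.39 -0.16  1.02 -0.    1.79]
```

View pics/s11.png

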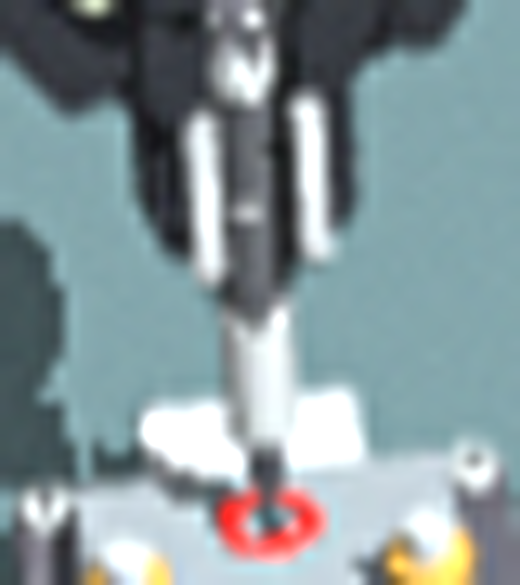

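View pics/s11b.png

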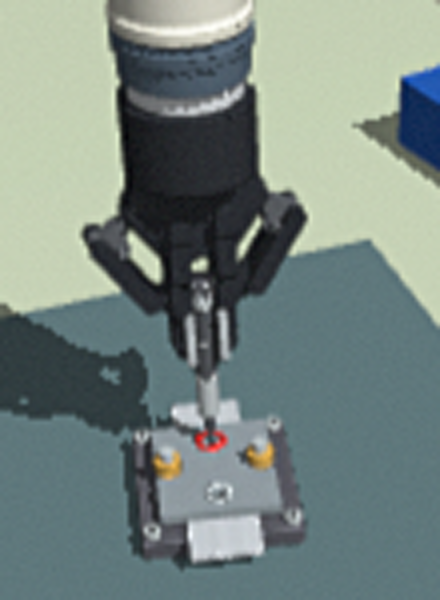

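```bash
python3 -m handwheel '[{"slide":[0.0003,0,0],"yaw":0,"gripper":0},{"slide":[0.0002,0,0],"yaw":0,"gripper":0}]' >/dev/null; python3 fz.py
```

```text
t 19.57 tcp [556.08 174.8  110.57] F [-1.42 -0.13  9.18] Fz [9.6 9.2 9.  9.3 8.8]
```

```bash
python3 -m handwheel '[{"slide":[0.0003,0,0],"yaw":0,"gripper":0},{"slide":[0.0002,0,0],"yaw":0,"gripper":0}]' >/dev/null; python3 fz.py
```

```text
t 20.02 tcp [555.91 174.77 109.36] F [ 0.26 -0.03  2.99] Fz [2.8 3.1 2.9 2.4 3.7]
```

```bash
python3 -m handwheel '[{"slide":[-0.003,0,0],"yaw":0,"gripper":0},{"slide":[-0.005,0,0],"yaw":0,"gripper":0},{"slide":[-0.005,0,0],"yaw":0,"gripper":0},{"slide":[-0.008,0,0],"yaw":0,"gripper":0},{"slide":[-0.014,0,0],"yaw":0,"gripper":0},{"slide":[-0.025,0,0],"yaw":0,"gripper":0},{"slide":[-0.030,0,0],"yaw":0,"gripper":0},{"slide":[-0.03,0,0],"yaw":0,"gripper":0},{"slide":[-0.025,0,0],"yaw":0,"gripper":0},{"slide":[0,0,0],"yaw":0,"gripper":0}]'
python3 fz.py; python3 st.py 565.7 -242.3 254; python3 -c "
from h import *
avg('side','pics/s12.png',225,80,50,70,8,2)"
```

```text
time_s: 21.28
tool_pos: [556.5, 174.9, 256.8]
tcp_rot: [0.019, 0.705, -0.019, 0.708]
ft_force: [0.5, -0.2, -1.4]
opening: 11.8
t 21.48 tcp [555.4  174.7  253.31] F [ 0.26 -0.15 -1.67] Fz [-1.4 -2.  -2.2 -1.8 -1. ]
t 21.475 tcp [555.4  174.7  253.31] F [-0.24 -0.84 -0.96] T [ 0.06  0.04 -0.02] open 11.587922827036557
axes x,y,z: [-0. -0. -1.] [ 0.05  1.   -0.  ] [ 1.   -0.05 -0.  ]
delta tool mm [  -0.59 -415.83   32.81]
yaw needed -0.0006380346769787604 q6 [0.16 0.32 0.1  1.36 0.   1.79]
```

View pics/s12.png

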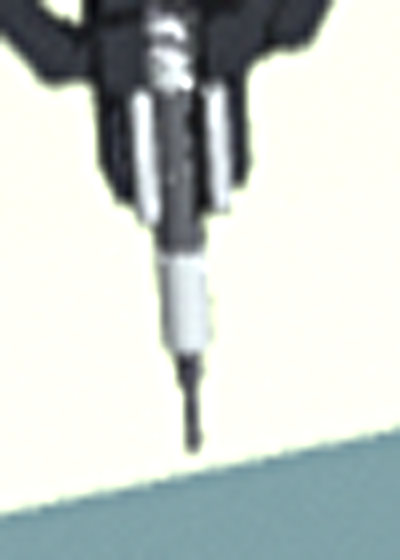

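```bash
python3 -m handwheel '[{"slide":[0,-0.0416,0.00328],"yaw":0,"gripper":0},{"slide":[0,-0.0416,0.00328],"yaw":0,"gripper":0},{"slide":[0,-0.0416,0.00328],"yaw":0,"gripper":0},{"slide":[0,-0.0416,0.00328],"yaw":0,"gripper":0},{"slide":[0,-0.0416,0.00328],"yaw":0,"gripper":0},{"slide":[0,-0.0416,0.00328],"yaw":0,"gripper":0},{"slide":[0,-0.0416,0.00328],"yaw":0,"gripper":0},{"slide":[0,-0.0416,0.00328],"yaw":0,"gripper":0},{"slide":[0,-0.0416,0.00328],"yaw":0,"gripper":0},{"slide":[0,-0.0416,0.00328],"yaw":0,"gripper":0}]'
python3 -m handwheel '[{"slide":[0.02,0,0],"yaw":0,"gripper":0},{"slide":[0.030,0,0],"yaw":0,"gripper":0},{"slide":[0.018,0,0],"yaw":0,"gripper":0},{"slide":[0,0,0],"yaw":0,"gripper":0},{"slide":[0,0,0],"yaw":0,"gripper":0},{"slide":[0,0,0],"yaw":0,"gripper":0}]'
python3 - <<'E'
from h import *
avg('side','pics/s13.png',300,200,60,105,5.5,3)
avg('top','pics/t13.png',360,170,70,50,10,3)
P=[[565.7,-242.3,z] for z in (121,85,60)]
print((proj("side",P)-[300,200]+.5)*5.5-.5); print((proj("top",P)-[360,170]+.5)*10-.5)
E
python3 st.py 565.75 -242.4 104.4
```

```text
time_s: 22.82
tool_pos: [565.9, -243.7, 253.7]
tcp_rot: [0.019, 0.707, -0.019, 0.707]
ft_force: [1.3, -0.2, -1.5]
opening: 11.9
time_s: 23.58
tool_pos: [566.5, -242.5, 187.4]
tcp_rot: [0.019, 0.706, -0.019, 0.707]
ft_force: [0.4, -0.1, -1.3]
opening: 12.0
[[192.49767448 439.53965917]
 [181.83930596 510.56391521]
 [174.89950185 556.80874363]]
[[412.46302257 312.68827123]
 [362.18859796 338.84946997]
 [329.66134836 355.77560781]]
t 23.875 tcp [ 566.22 -242.44  186.73] F [ 0.37 -0.16 -1.01] T [-0.02  0.04 -0.04] open 11.844174907659054
axes x,y,z: [ 0. -0. -1.] [ 0.05  1.   -0.  ] [ 1.   -0.05  0.  ]
delta tool mm [82.33  0.03 -0.49]
yaw needed -0.0005970210785217756 q6 [-0.54  0.39  0.05  1.23 -0.    1.08]
```

View pics/s13.png

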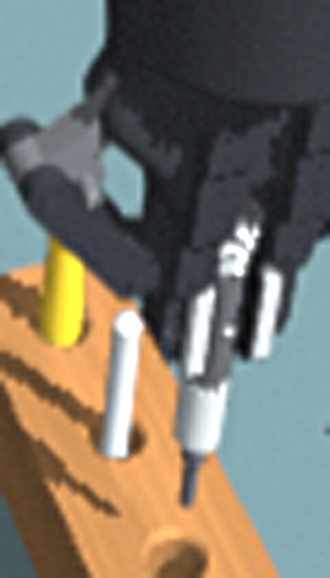

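View pics/t13.png

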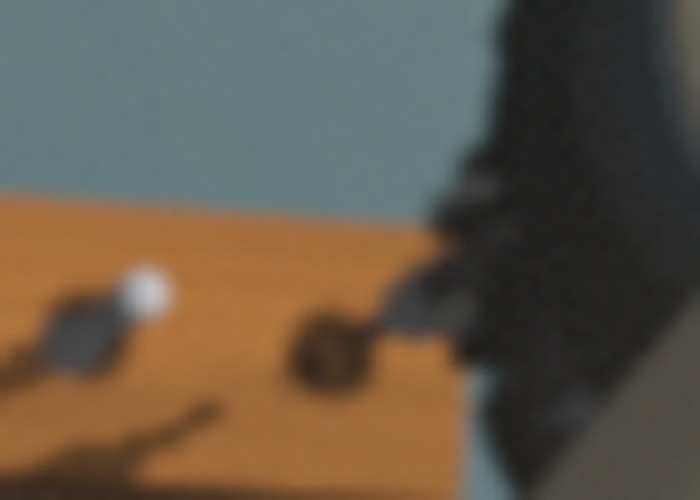

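```bash
python3 -m handwheel '[{"slide":[0.010,0,-0.0004],"yaw":0,"gripper":0},{"slide":[0.007,0,0],"yaw":0,"gripper":0},{"slide":[0,0,0],"yaw":0,"gripper":0},{"slide":[0,0,0],"yaw":0,"gripper":0},{"slide":[0,0,0],"yaw":0,"gripper":0}]' >/dev/null
python3 - <<'E'
from h import *
avg('side','pics/s14.png',316,270,34,44,13,3)
avg('top','pics/t14.png',380,190,34,30,18,3)
s=ctrl.get_state()["tool_pos"]; print(s)
P=[[s[0],s[1],z] for z in (s[2]-64.4,s[2]-76.4,s[2]-100.4,60)]
print((proj("side",P)-[316,270]+.5)*13-.5); print((proj("top",P)-[380,190]+.5)*18-.5)
E
```

```text
[ 565.79591523 -242.3875184   169.5860613 ]
[[237.35931922 205.23450301]
 [229.01965484 260.7200252 ]
 [212.96039343 367.56563252]
 [207.02233857 407.07274687]]
[[342.94275495 223.5425124 ]
 [313.0481677  239.10503814]
 [255.69503046 268.96193723]
 [234.55898546 279.9649406 ]]
```

View pics/s14.png

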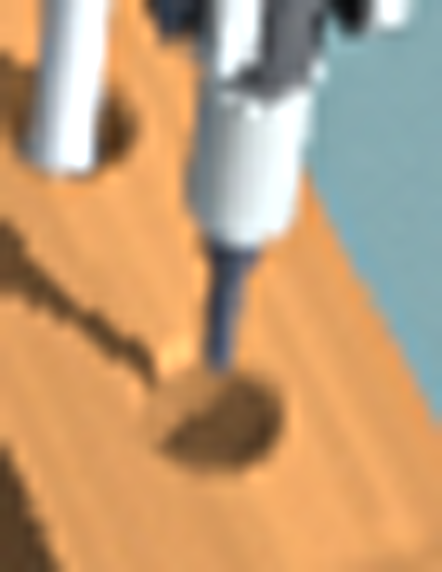

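View pics/t14.png

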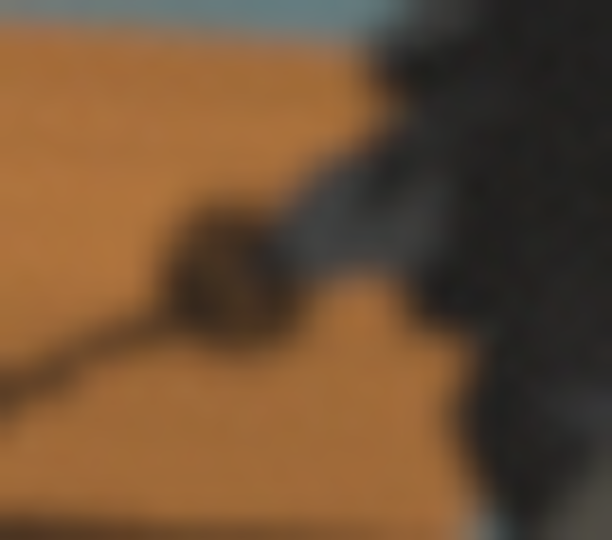

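Run:
```python
from h import *
p=lambda P:(proj("side",P)-[316,270]+.5)*13-.5
a=p([[565.8,-242.4,60]]);print(p([[566.8,-242.4,60]])-a,p([[565.8,-241.4,60]])-a)
J=np.c_[(p([[566.8,-242.4,60]])-a)[0],(p([[565.8,-241.4,60]])-a)[0]]
print(np.linalg.solve(J,[5,17]),np.linalg.solve(J,[217-207,421-407]))
t=np.linspace(0,2*np.pi,9)
for c in([565.8,-242.4],[566.3,-243.4]):
  for r in (8.5,10.5):
    q=p(np.c_[c[0]+r*np.cos(t),c[1]+r*np.sin(t),60+0*t]); print(c,r,q.min(0),q.max(0))
```

```text
[[ 6.69781038 -2.34861794]] [[-3.41384249 -5.96866324]]
[-0.58739726 -2.61707314] [ 0.24779437 -2.4430888 ]
[565.8, -242.4] 8.5 [146.51704493 356.79898614] [268.14402993 458.38055124]
[565.8, -242.4] 10.5 [132.33265326 345.08338125] [282.5789645  470.57171954]
[566.3, -243.4] 8.5 [153.21270567 361.51837603] [274.99618656 463.27190153]
[566.3, -243.4] 10.5 [139.01016871 349.78313667] [289.44980204 475.48391439]
```

```bash
python3 -m handwheel '[{"slide":[0.006,0,0],"yaw":0,"gripper":0},{"slide":[0.008,0,0],"yaw":0,"gripper":0},{"slide":[0.007,0,0],"yaw":0,"gripper":0},{"slide":[0.005,0,0],"yaw":0,"gripper":0},{"slide":[0,0,0],"yaw":0,"gripper":0},{"slide":[0,0,0],"yaw":0,"gripper":0}]' >/dev/null; python3 fz.py
python3 -m handwheel '[{"slide":[0.004,0,0],"yaw":0,"gripper":0},{"slide":[0.004,0,0],"yaw":0,"gripper":0},{"slide":[0.004,0,0],"yaw":0,"gripper":0},{"slide":[0,0,0],"yaw":0,"gripper":0}]' ; python3 fz.py; python3 -c "
from h import *
avg('side','pics/s15.png',300,220,60,105,5.5,2)"
```

```text
t 25.75 tcp [ 565.87 -242.41  143.73] F [-0.16 -0.43 -1.47] Fz [-1.3 -0.8 -2.4 -1.  -1.7]
time_s: 26.25
tool_pos: [565.6, -242.3, 131.0]
tcp_rot: [0.019, 0.707, -0.019, 0.707]
ft_force: [0.0, -0.1, -2.0]
opening: 12.0
t 26.45 tcp [ 565.85 -242.43  131.59] F [ 0.09 -0.03 -1.69] Fz [-2.  -1.6 -1.6 -2.  -1.2]
```

View pics/s15.png

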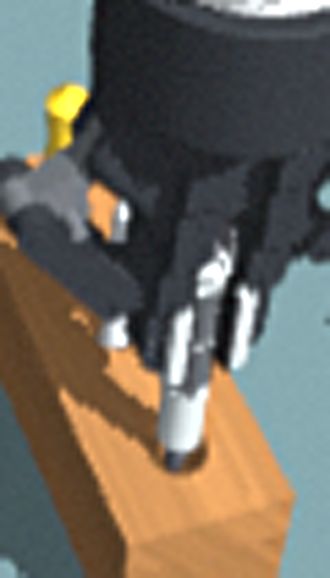

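```bash
python3 -m handwheel '[{"slide":[0.003,0,0],"yaw":0,"gripper":0},{"slide":[0.003,0,0],"yaw":0,"gripper":0},{"slide":[0.003,0,0],"yaw":0,"gripper":0},{"slide":[0.003,0,0],"yaw":0,"gripper":0},{"slide":[0,0,0],"yaw":0,"gripper":0}]' ; python3 fz.py
python3 -m handwheel '[{"slide":[0.002,0,0],"yaw":0,"gripper":0},{"slide":[0.002,0,0],"yaw":0,"gripper":0},{"slide":[0.002,0,0],"yaw":0,"gripper":0},{"slide":[0,0,0],"yaw":0,"gripper":0}]' ; python3 fz.py
```

```text
time_s: 27.18
tool_pos: [565.6, -242.3, 119.1]
tcp_rot: [0.019, 0.707, -0.019, 0.707]
ft_force: [-0.0, 0.8, -2.1]
opening: 11.8
t 27.38 tcp [ 565.83 -242.41  119.58] F [ 0.06  0.43 -1.65] Fz [-2.1 -1.7 -1.3 -2.1 -1.1]
time_s: 27.88
tool_pos: [565.7, -242.3, 113.3]
tcp_rot: [0.019, 0.707, -0.019, 0.707]
ft_force: [0.6, -0.5, -0.7]
opening: 11.8
t 28.07 tcp [ 565.81 -242.42  113.53] F [ 0.14 -0.3  -1.63] Fz [-0.7 -1.  -2.3 -2.4 -1.7]
```

```bash
python3 -m handwheel '[{"slide":[0.002,0,0],"yaw":0,"gripper":0},{"slide":[0.002,0,0],"yaw":0,"gripper":0},{"slide":[0.002,0,0],"yaw":0,"gripper":0},{"slide":[0.001,0,0],"yaw":0,"gripper":0},{"slide":[0,0,0],"yaw":0,"gripper":0}]'>/dev/null ; python3 fz.py
python3 -m handwheel '[{"slide":[0.001,0,0],"yaw":0,"gripper":0},{"slide":[0.0005,0,0],"yaw":0,"gripper":0},{"slide":[0,0,0],"yaw":0,"gripper":0}]' >/dev/null; python3 fz.py
```

```text
t 28.90 tcp [ 565.81 -242.4   106.57] F [-0.14 -0.02 -1.52] Fz [-1.9 -1.3 -1.5 -2.  -0.8]
t 29.48 tcp [ 565.77 -242.37  104.98] F [ 0.21 -0.44 -1.65] Fz [-1.8 -2.  -2.5 -0.8 -1.2]
```

```bash
python3 -m handwheel '[{"slide":[0.0005,0,0],"yaw":0,"gripper":0},{"slide":[0,0,0],"yaw":0,"gripper":0},{"slide":[0,0,0],"yaw":0,"gripper":0}]' >/dev/null; python3 fz.py;python3 -m handwheel '[{"slide":[0.0005,0,0],"yaw":0,"gripper":0},{"slide":[0,0,0],"yaw":0,"gripper":0},{"slide":[0,0,0],"yaw":0,"gripper":0}]' >/dev/null; python3 fz.py
```

```text
t 30.05 tcp [ 565.8  -242.38  104.48] F [ 0.12 -0.08 -1.42] Fz [-1.8 -1.3 -1.5 -1.  -1.5]
t 30.62 tcp [ 565.83 -242.43  104.34] F [-1.72  0.59  5.53] Fz [4.9 4.4 5.7 6.1 6.5]
```

```bash
python3 -m handwheel '[{"slide":[-0.0003,0,0],"yaw":0,"gripper":10},{"slide":[0,0,0],"yaw":0,"gripper":20},{"slide":[0,0,0],"yaw":0,"gripper":30},{"slide":[0,0,0],"yaw":0,"gripper":45},{"slide":[0,0,0],"yaw":0,"gripper":50},{"slide":[0,0,0],"yaw":0,"gripper":50},{"slide":[0,0,0],"yaw":0,"gripper":50}]'; python3 fz.py; python3 -c "
from h import *
avg('side','pics/s16.png',300,220,60,105,5.5,1)"
```

```text
time_s: 31.5
tool_pos: [565.7, -242.3, 104.3]
tcp_rot: [0.019, 0.707, -0.019, 0.707]
ft_force: [0.1, 0.4, 0.3]
opening: 42.9
t 31.70 tcp [ 565.77 -242.37  104.31] F [ 0.22 -0.13  0.02] Fz [ 0.3 -0.2 -0.   0.3 -0.3]
```

View pics/s16.png

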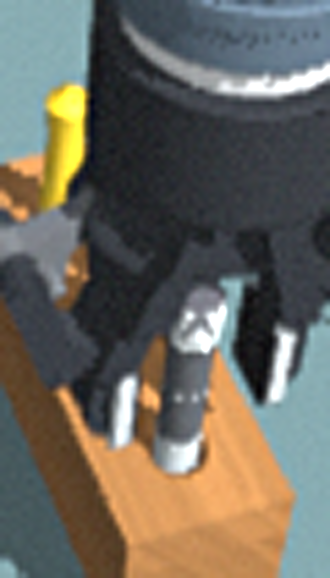

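Released and hanging. Retreat straight up.

```bash
python3 -m handwheel '[{"slide":[-0.01,0,0],"yaw":0,"gripper":50},{"slide":[-0.02,0,0],"yaw":0,"gripper":50},{"slide":[-0.025,0,0],"yaw":0,"gripper":50},{"slide":[-0.03,0,0],"yaw":0,"gripper":50},{"slide":[-0.03,0,0],"yaw":0,"gripper":50},{"slide":[-0.03,0,0],"yaw":0,"gripper":50},{"slide":[0,0,0],"yaw":0,"gripper":50},{"slide":[0,0,0],"yaw":0,"gripper":50},{"slide":[0,0,0],"yaw":0,"gripper":50}]'; python3 -c "
from h import *
crop('side','pics/s17.png',150,100,270,250,2.4)
crop('top','pics/t17.png',60,100,400,220,2)"
```

```text
time_s: 32.88
tool_pos: [565.4, -242.2, 248.3]
tcp_rot: [0.019, 0.707, -0.019, 0.706]
ft_force: [-0.2, -0.9, -0.6]
opening: 42.6
```

View pics/s17.png

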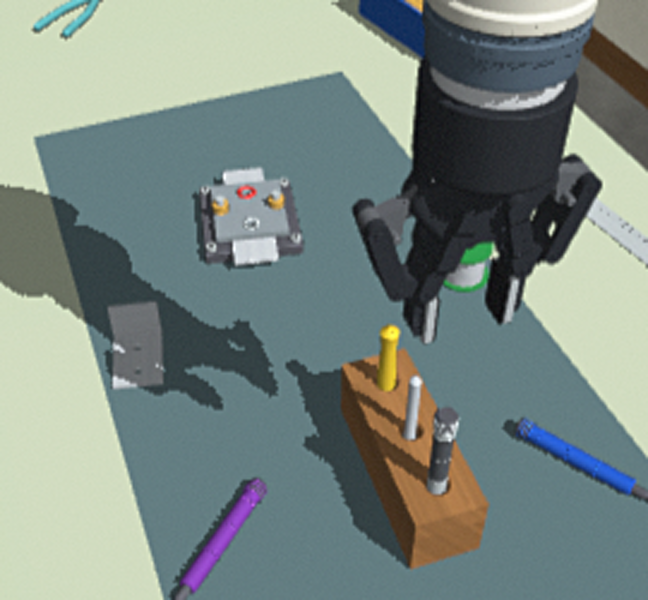

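View pics/t17.png

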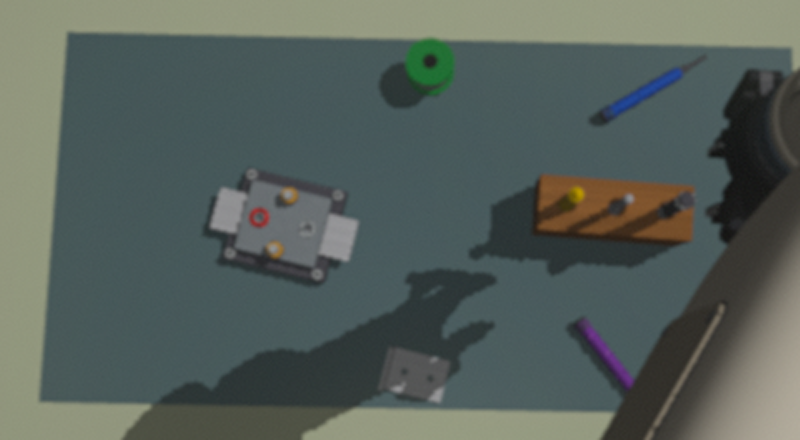

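The punch hangs upright in its hole (side crop about 440,450) and nothing else has moved. The gripper is well clear, so I'm handing in.

```bash
python3 -c "
from bench import ticket
print(ticket.finish_job())"
```

```text
the job is handed in; nothing more can be done
None
```

I punched the spot through the red-ringed guide hole, hung the punch back in its own hole, and handed the job in at about 33 s of the 72 s limit.

- **Pressing:** The push rose to about 11 N with the punch's own weight taken off. It then fell to about 4.5 N when the spring snapped. I stopped within about 1.2 mm of the snap and lifted straight off. No force reading came near 18 N, but I only read it between short steps, so a brief peak could have been missed.
- **Putting back:** The punch seated on the block's step at the same height it was picked up from, with about 7 N of contact before I let go.
- **Last checks:** The final pictures show the punch upright in its hole, the other tools, reel and sample looking unmoved, and the gripper well clear above.
- **Disagreements:** The two cameras differed by about 1 mm on positions. First contact on the blank came about 0.5–1 mm lower than I had worked out, and the push built up over about 2 mm there, not at once. The gripper read 12 mm open on the 14 mm barrel.

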